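# Empty the can crusher's catch tray into the recycling tote

### The arm

A 6-joint arm with a two-finger parallel gripper is mounted at the origin on the work surface. World frame = base frame: x ahead of the robot, y to its left, z up, the work surface at z = 0. Lengths are in mm, angles in rad, forces in N, time in s.
With the tool pointing down it reaches from about 350 to 775 mm from the base axis. Payload 7.3 kg.
Tool frame: the origin (TCP) lies midway between the tips of the shut fingers; the grasp point (between the pads) lies 19 mm behind it; z points along the fingers, y is the line along which they close (so a half turn about z gives the same grasp; the last joint's range is limited). The gripper opens to 92 mm and grips with 3 to 60 N. Pads are 19 mm wide; open, the fingers measure 130 mm over their backs; the gripper's body (75 mm by 190 mm) begins 47 mm behind the grasp point.
Start: joints at [1.178, 0.342, 1.524, -0, 1.275, -0.146], TCP at [128.243, 509.116, 226.741] pointing down, gripper open.
Joint ranges: [-2.53, 2.53], [-0.77, 2.02], [0.04, 2.7], [-1, 4.14], [0.28, 2.66], [-3.11, 3.11]. Speed limits (rad/s): [2.57, 2.57, 3.14, 3.14, 3.14, 3.14].

### API

Orientations are given as [roll, pitch, yaw] about the fixed x, y, z axes, in that order (R = Rz(yaw) Ry(pitch) Rx(roll)).
In Python, from plant import monitor, optics, workorder gives the robot as it stands. The module is installed in compiled form; this text tells all that it offers.
- The arm moves only by the tool servo_tool, never from a script. Its arguments are lists of equal length, an entry for each row: "linear": the shift along the tool's x, y, z as a fraction of full scale, a list of three; "spin": the turn about the tool's z as a fraction of full scale. In form: {"linear": [[dx, dy, dz], ...], "spin": [spin, ...]}. A call has exactly 8 rows; each row shifts and turns the commanded pose from where the row before left it, along the tool's axes as they then stand; what a row does not reach is not made up. Full scale, the value 1, is 200 mm for a shift and 90 degrees for a turn. A row lasts 1/8 s, in which the tool goes at most 62.5 mm and 10.7 degrees, less where a joint would pass 70% of its speed; a pose out of reach is approached as far as the arm can. A call with a number of a shift or a turn outside -1 to 1 is refused whole. A call with a gripper value outside its range is refused whole. "hand" is the opening, from -1 (shut) to 1 (fully open), set as the call begins (left out, the last holds). The fingers move at their own pace and stop on an object; the grip force is fixed at half the most. Time passes only in rows, so rows that do not move let the fingers close, or fill a call up. It gives the time, the measured TCP pose, the force, the opening and the grip force at its end, in the units of the state.
- monitor.get_obs(): the state, without advancing time (a new reading comes with each control period).
- optics.capture(name): name is "scene" or "top" or "wrist"; returns a dict with "frame" (400x640x3 uint8, blue, green, red), "K" (3x3 intrinsics, pixels), "D" ([k1, k2, p1, p2, k3] as OpenCV has them; the pictures are not rectified), "world_to_cam" (4x4, takes a point from world to camera coordinates). Camera axes: x right, y down, z forward; pixel columns grow to the right and rows downward; lengths in mm; the calibration is good to about 2 mm. A picture is of the moment at which its call begins. There is no depth.
- workorder.close_job(): hands the job in; it is judged then, once.
The state is a dict: "time": time; "joint_positions": joint angles; "dq": joint speeds; "tau": joint torques, N m; "tool_pos": TCP position; "tcp_rot": TCP orientation; "contact_force": force on the tool from outside, world axes, zero at the start; "moment": the same for the moment, N m; "grip_width": finger opening in mm; "finger_force": force on a finger pad.
Only numpy, scipy, OpenCV 4.12 (cv2) and the standard library are available. Lean on these libraries where they do the work, as an engineer would, in place of code of your own. Each camera call takes 0.05 s, during which the arm holds its last target. There are 200 camera calls.

### The job

Pull the catch tray of the can crusher well out, take the two crushed cans from it and lay both flat, side by side on the bottom of the empty half of the recycling tote (not stacked, not on edge), then push the tray fully home. Leave the bottle opener in the tray, and do not disturb the two jars in the tote's other half.

Things in the scene. Friction and masses are not known exactly. Their poses are not given: they have to be found in the camera images.
- crusher: Bench can crusher fixed to the bar on the robot's left. Origin: centre of its underside. Its front faces its own -x, roughly world -y. Grey base 272 mm wide (y), x -130 to +110 mm, 70 mm high, with the tray's bay inside; on it, from x = -36 mm backwards, a dark column and press head up to 270 mm high. Cans and opener are hidden in the bay until the tray is pulled out.
- catch_tray (a joint): Travel of the steel catch tray in m: 0 is fully home, grows as it is pulled out along the crusher's own -x, up to a stop at 0.185 (all that lies in it is then clear of the base). It starts home or up to 15 mm out, slides with about 1.5 N of friction and stays where it is left.
- tray_handle (a point): Middle of the tray's bar handle, moves with the tray, axes as the crusher's: level round bar, 10 mm in diameter, 110 mm long along y, axis 55 mm above the bar top, 46 mm in front of the tray's front panel (8 mm thick, top edge 63 mm above the bar top); a stalk back to the panel at either end.
- tray_floor (a point): Centre of the tray's inner floor, moves with the tray, 12 mm above the bar top, axes as the crusher's. Inside 180 mm (x) by 240 mm (y); side and rear walls rise 33 mm above the floor, the front panel 51 mm. Of the three things in it, one lies in the front row, within 55 mm of the middle in y, two in the rear row 75 mm behind, 60 mm to either side; which is where varies.
- can1: Crushed slim drink can, bare aluminium: a flat wrinkled disc 54 mm in diameter, 24 mm thick, about 18 g. Origin: its centre; z is its axis. Lies flat on the tray floor.
- can2: As can1.
- opener: Small flat steel bottle opener, 72 by 28 by 5 mm, lying among the cans in the tray; origin on its underside. It stays in the tray.
- tote: Low grey plastic recycling tote, open on top, loose on the bar on the robot's right, 1.2 kg. Origin: centre of its underside. 250 mm (x) by 280 mm (y), 70 mm high, walls and floor 5 mm. A divider 60 mm high parts it in two: the half on its own -x side, nearer the robot, is empty; the other holds the two jars.
- can_half (a point): Centre of the inner floor of the tote's empty half, 5 mm above the bar top; axes as the tote's. That half is 130 mm (x) by 270 mm (y) inside, so the cans fit in a row along y.
- jar1: Small closed glass jar with a steel cap, 54 mm in diameter, 60 mm high, standing in the far half of the tote. Leave alone.
- jar2: As jar1.

How it is judged (in metres and radians):
On the way, in this order (a step that is already met when the one before it is completed fails the run):
1. the catch tray is pulled out by more than 120 mm (value of joint catch_tray above 0.12 m), for 0.2 s.
2. both crushed cans lie flat on the bottom of the tote's empty half (x of can1 in the frame of can_half between -0.06 and 0.06 m and y of can1 in the frame of can_half between -0.125 and 0.125 m and z of can1 in the frame of can_half between 0 and 0.02 m and (angle between can1's own z axis and vertical below 0.25 rad or angle between can1's own z axis and vertical above 2.89 rad) and linear speed of each of can1, can2 below 0.03 m/s and x of can2 in the frame of can_half between -0.06 and 0.06 m and y of can2 in the frame of can_half between -0.125 and 0.125 m and z of can2 in the frame of can_half between 0 and 0.02 m and (angle between can2's own z axis and vertical below 0.25 rad or angle between can2's own z axis and vertical above 2.89 rad)), for 0.2 s.
At the end, for the whole second after the job is handed in: Both crushed cans lie flat (within 0.25 rad, either face up) and at rest directly on the floor of the tote's empty half; the catch tray is home (less than 8 mm out) with the bottle opener still lying in it (all of step 2 and value of joint catch_tray below 0.008 m and x of opener in the frame of tray_floor between -0.09 and 0.09 m and y of opener in the frame of tray_floor between -0.12 and 0.12 m and z of opener in the frame of tray_floor between -0.005 and 0.03 m and linear speed of opener below 0.03 m/s); the robot touches nothing.
It fails at once if a jar in the tote moved by more than 40 mm or tipped over (distance of any of jar1, jar2 from where it was at the start of the episode above 0.04 m or angle between any of jar1, jar2's own z axis and vertical above 0.6 rad).
It also fails if it takes over 72 s, if anything falls off the work surface, if the arm or the gripper's body presses on something with over 40 N, if the wrist force passes 120 N, or if a joint passes its speed limit or range.

## Working session

There is one attempt and no reset: what is moved stays moved. The work goes in short steps, Python scripts to look and compute and a tool call to move; the robot and the scene stay as the last step left them, time stands still between calls to the robot, and variables do not carry over. Pictures are saved under pics/ and viewed, at most 10 in all, crops included, and the job is handed in when it is done.

Besides the shell and the picture viewer there is one more tool, called after "Request:" as name(argument=value, ...), one argument or row to a line, values as JSON. servo_tool: Moves the arm, as the interface text tells. Shift numbers are shares of 200 mm and turn numbers shares of 90 degrees, none past 1 either way. Its arguments: {"type":"object","properties":{"linear":{"type":"array","items":{"type":"array","items":{"type":"number","minimum":-1,"maximum":1}}},"spin":{"type":"array","items":{"type":"number","minimum":-1,"maximum":1}},"hand":{"type":"number"}},"required":["linear","spin"]}

```bash
mkdir -p pics; cat > h.py <<'E'
import numpy as np,cv2
from plant import monitor,optics,workorder
def cap(n,save=None):
    c=optics.capture(n)
    if save: cv2.imwrite('pics/'+save,c['frame'])
    return c
def ray(c,uv,z):
    uv=np.array(uv,float).reshape(-1,1,2)
    p=cv2.undistortPoints(uv,np.array(c['K']),np.array(c['D']))[:,0]
    T=np.array(c['world_to_cam']);R=T[:3,:3];o=-R.T@T[:3,3]
    d=np.c_[p,np.ones(len(p))]@R
    return o+d*((z-o[2])/d[:,2])[:,None]
def proj(c,P):
    T=np.array(c['world_to_cam'])
    return cv2.projectPoints(np.array(P,float).reshape(-1,1,3),cv2.Rodrigues(T[:3,:3])[0],T[:3,3],np.array(c['K']),np.array(c['D']))[0][:,0]
E
python3 - <<'E'
from h import *
o=monitor.get_obs();print(o)
for n in['scene','top']:
    c=cap(n,n+'0.png');T=np.array(c['world_to_cam']);print(n,-T[:3,:3].T@T[:3,3],T[2,:3])
E
```

```text
{'time': 0.0, 'joint_positions': array([ 1.17797067e+00,  3.42744004e-01,  1.52501513e+00,  5.86048766e-06,
        1.27539631e+00, -1.45972110e-01]), 'dq': array([-0.00073923, -0.00086542,  0.00020709,  0.00083937, -0.0015252 ,
        0.00025678]), 'tau': array([-2.13531515e-03, -4.31246924e+01, -2.44223052e+01,  7.17605883e-02,
        5.56988013e-02, -9.17575017e-05]), 'tool_pos': array([128.09143055, 508.71589029, 226.03457849]), 'tcp_rot': array([-3.14004730e+00, -2.32858250e-04,  2.89473722e+00]), 'contact_force': array([-0.45386373,  0.78637249,  0.78737173]), 'moment': array([-0.00708008, -0.01459686,  0.01705955]), 'finger_force': 0.0, 'grip_width': 92.08102238149507}
scene [ 693.9847355  -897.81629791  811.62338985] [-0.1234319   0.78319488 -0.60940163]
top [ 337.66199127   80.9059407  1506.50975239] [ 0.15006657 -0.02439244 -0.98837495]
```

View pics/top0.png

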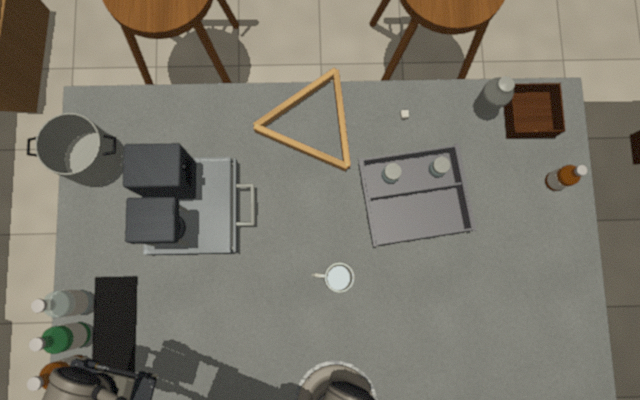

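View pics/scene0.png

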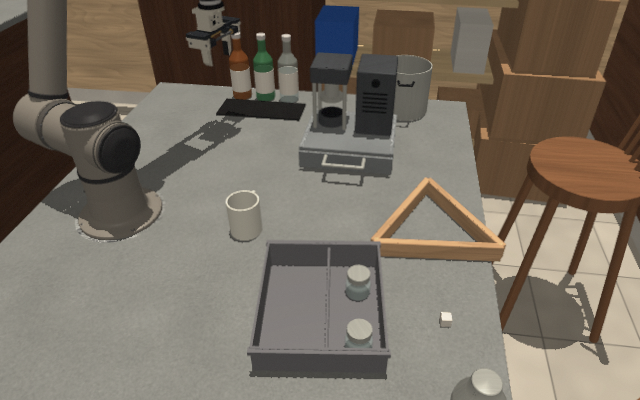

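The top view shows the handle bar at about (253,185)-(253,226). The tote rim corners are near (361,160), (457,148), (470,232) and (374,245), with its empty half nearest the robot. A mug stands at (340,278). The scene view agrees. Next I'll measure the handle and the tote.

```bash
python3 - <<'E'
from h import *
c=cap('top');f=c['frame']
print(ray(c,[[253,185],[253,226],[236,160],[236,252]],60).round(0))
print(ray(c,[[361,160],[457,148],[470,232],[374,245]],70).round(0), ray(c,[[392,172],[440,166]],60).round(0), ray(c,[[340,278],[339,293]],90).round(0))
a=cv2.resize(f[140:265,110:280],None,fx=4.5,fy=4.5,interpolation=cv2.INTER_CUBIC)
cv2.imwrite('pics/a.png',a)
g=cv2.cvtColor(f,cv2.COLOR_BGR2GRAY)
print(g[200:212:5,230:262]); print(g[180:232,249:255].T)
E
```

```text
[[616. 218.  60.]
 [498. 219.  60.]
 [690. 266.  60.]
 [426. 267.  60.]]
[[ 680.  -93.   70.]
 [ 709. -373.   70.]
 [ 465. -393.   70.]
 [ 435. -120.   70.]] [[ 645. -182.   60.]
 [ 659. -323.   60.]] [[346. -20.  90.]
 [306. -15.  90.]]
[[ 98  83  87 124 144 121  73  53  66  84 118 134 136 135 131 134 134 131
  131 132 137 160 162 141 101  72  79 114 135 134 133 138]
 [101  84  94 123 145 121  71  60  61  83 114 135 136 134 132 129 134 132
  128 132 135 150 156 137 107  76  67  85 117 133 134 134]
 [101  84  93 127 145 117  71  52  60  83 116 132 133 134 132 133 135 135
  133 135 138 152 157 139 106  71  73  82 115 135 138 134]]
[[130 130 130 136 158 163 143 104  77  79  82 113 132 131 128 131 132 129
  133 131 132 130 132 132 132 132 133 133 134 134 135 129 133 132 132 131
  130 131 129 130 130 127 142 163 152 111  83 112 132 138 135 134]
 [128 134 132 137 156 162 149 127 115 112 116 132 139 140 139 139 136 137
  138 137 137 139 140 135 133 135 136 137 135 139 138 134 135 140 133 135
  135 133 134 133 130 130 145 159 154 111  86 109 133 137 136 130]
 [132 132 131 136 158 169 165 158 157 155 156 159 158 159 158 157 159 160
  158 158 160 158 154 150 151 150 149 151 151 150 152 151 148 149 151 150
  151 149 148 149 152 146 152 160 148 110  84 112 132 134 132 132]
 [131 134 128 137 151 159 158 162 158 164 162 162 163 160 163 164 161 163
  163 163 162 163 156 160 156 156 154 154 154 154 157 155 155 155 155 153
  155 156 160 158 154 153 156 159 147 104  88 114 131 135 130 132]
 [130 126 130 134 134 138 139 132 136 132 135 132 139 138 136 140 140 139
  139 139 141 141 139 141 140 137 136 140 137 139 139 140 137 139 142 139
  137 141 142 140 139 140 141 139 124  91  84 116 126 134 130 133]
 [135 134 129 129 131 127 125 111  92  90  94  97 104 103 100 103 103 102
  101 101 101 103 105 104 105 107 105 101 105 103 106 104 109 103 106 105
  102 104 106 104 105 106 105 102  91  72  80 113 132 134 129 134]]
```

View pics/a.png

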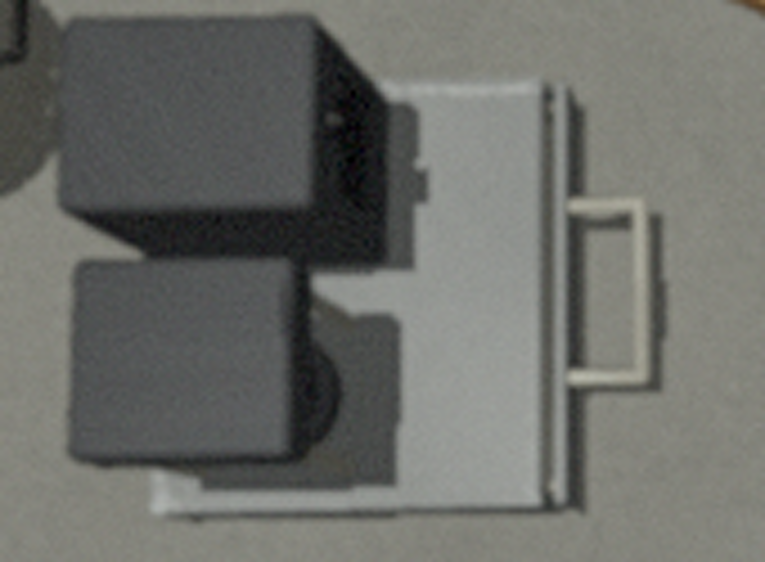

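The crop confirms the bar is at about (252,204.7), parallel to world x. The handle is therefore near (557, 222, 55). I'll approach it around the column.

Request:
servo_tool(
  linear=[
    [0, 0, 0],
    [0, 0, 0],
    [-0.1, -0.21, 0],
    [-0.1, -0.21, 0],
    [-0.1, -0.21, 0],
    [-0.1, -0.21, 0],
    [-0.1, -0.21, 0],
    [0, 0, 0],
  ],
  spin=[-0.079, -0.078, 0, 0, 0, 0, 0, 0],
  hand=-0.35,
)

```text
time: 1.15
tool_pos: [229.0, 297.1, 226.7]
tcp_rot: [-3.141, 0.0, 3.137]
contact_force: [0.2, -0.6, -0.2]
grip_width: 30.3
finger_force: 0.0
```

```bash
python3 - <<'E'
from h import *
c=cap('top');g=cv2.cvtColor(c['frame'],cv2.COLOR_BGR2GRAY).astype(float)
# bar centre column (subpixel) per row, front panel edges
w=np.clip(g[188:222,249:256]-137,0,None);u=(w*np.arange(249,256)).sum(1)/w.sum(1)
print(u.round(1));v=np.arange(188,222);k=np.polyfit(v,u,1);e=[[np.polyval(k,t),t] for t in(184.8,204.5,224.2)]
print(ray(c,e,58))
p=np.clip(g[165:248,231:238]-100,0,None);up=(p*np.arange(231,238)).sum(1)/p.sum(1);kp=np.polyfit(np.arange(165,248),up,1)
print(ray(c,[[np.polyval(kp,t),t] for t in(165,247)],63)); print(monitor.get_obs()['tool_pos'])
E
```

```text
[251.6 251.5 251.6 251.6 251.5 251.5 251.5 251.5 251.5 251.6 251.5 251.7
 251.5 251.6 251.6 251.5 251.7 251.7 251.6 251.6 251.6 251.6 251.7 251.8
 251.6 251.7 251.7 251.7 251.8 251.7 251.8 251.8 251.7 251.8]
[[617.186656   222.27079726  58.        ]
 [560.17990309 222.3456761   58.        ]
 [503.83288595 222.41951418  58.        ]]
[[675.1118314  270.79291704  63.        ]
 [440.39264389 272.38013872  63.        ]]
[228.64155494 298.43651757 226.84333022]
```

Request:
servo_tool(
  linear=[
    [-0.235, -0.054, 0],
    [-0.237, -0.054, 0],
    [-0.237, -0.054, 0.05],
    [-0.237, -0.054, 0.1],
    [-0.237, -0.054, 0.1],
    [-0.237, -0.054, 0.05],
    [-0.237, -0.054, 0],
    [0, 0, 0],
  ],
  spin=[0, 0, 0, 0, 0, 0, 0, 0],
)

```text
time: 2.2
tool_pos: [561.9, 223.8, 165.1]
tcp_rot: [3.142, -0.0, 3.14]
contact_force: [0.1, -0.4, -1.0]
grip_width: 29.8
finger_force: 0.0
```

Request:
servo_tool(
  linear=[
    [0, 0, 0],
    [0, 0, 0.1],
    [0, 0, 0.15],
    [0, 0, 0.1],
    [0, 0, 0.1],
    [0, 0, 0],
    [0, 0, 0],
    [0, 0, 0],
  ],
  spin=[0, 0, 0, 0, 0, 0, 0, 0],
)

```text
time: 3.2
tool_pos: [560.0, 223.9, 78.0]
tcp_rot: [3.141, 0.002, -3.141]
contact_force: [-0.4, -0.1, -0.8]
grip_width: 29.5
finger_force: 0.0
```

```bash
python3 - <<'E'
from h import *
cap('wrist','w1.png')
E
```

```text
(no output)
```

View pics/w1.png

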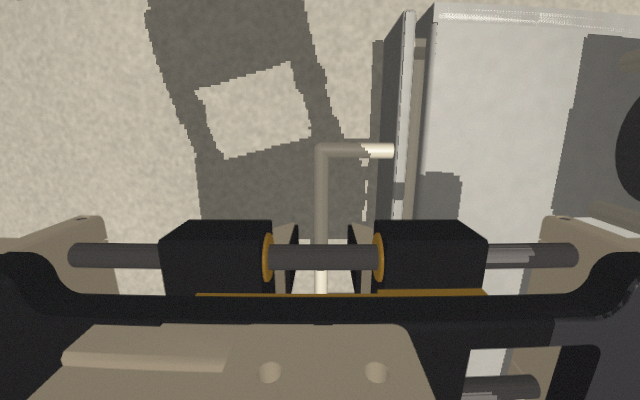

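The wrist view shows the bar at column 321, centred between the fingers at about 275 and 370. I'll descend and grip.

Request:
servo_tool(
  linear=[
    [0, 0, 0.1],
    [0, 0, 0.11],
    [0, 0, 0],
    [0, 0, 0],
    [0, 0, 0],
    [0, 0, 0],
    [0, 0, 0],
    [0, 0, 0],
  ],
  spin=[0, 0, 0, 0, 0, 0, 0, 0],
)

```text
time: 4.25
tool_pos: [559.6, 223.5, 34.8]
tcp_rot: [3.141, 0.0, 3.141]
contact_force: [0.5, 0.0, 0.6]
grip_width: 29.7
finger_force: 0.0
```

Request:
servo_tool(
  linear=[
    [0, 0, 0],
    [0, 0, 0],
    [0, 0, 0],
    [0, 0, 0],
    [0, -0.03, 0],
    [0, -0.05, 0],
    [0, -0.1, 0],
    [0, -0.1, 0],
  ],
  spin=[0, 0, 0, 0, 0, 0, 0, 0],
  hand=-1,
)

```text
time: 5.25
tool_pos: [559.3, 166.1, 34.7]
tcp_rot: [3.142, -0.0, 3.141]
contact_force: [-0.2, 2.8, -0.5]
grip_width: 9.1
finger_force: 30.0
```

Request:
servo_tool(
  linear=[
    [0, -0.12, 0],
    [0, -0.12, 0],
    [0, -0.12, 0],
    [0, -0.1, 0],
    [0, -0.07, 0],
    [0, -0.04, 0],
    [0, 0, 0],
    [0, 0, 0],
  ],
  spin=[0, 0, 0, 0, 0, 0, 0, 0],
)

```text
time: 6.25
tool_pos: [558.8, 53.1, 34.7]
tcp_rot: [-3.141, -0.002, -3.141]
contact_force: [-5.1, -1.3, 3.3]
grip_width: 8.9
finger_force: 30.0
```

Request:
servo_tool(
  linear=[
    [0, 0, 0],
    [0, 0, 0],
    [0, 0, 0],
    [0, 0, -0.2],
    [0, 0, -0.3],
    [0, 0, -0.3],
    [0, 0, -0.2],
    [0, 0, 0],
  ],
  spin=[0, 0, 0, 0, 0, 0, 0, 0],
  hand=-0.35,
)

```text
time: 7.25
tool_pos: [561.4, 53.5, 238.5]
tcp_rot: [-3.141, 0.008, -3.142]
contact_force: [1.2, 1.0, -0.0]
grip_width: 29.7
finger_force: 0.0
```

Request:
servo_tool(
  linear=[
    [0, 0, -0.2],
    [0.1, -0.1, 0],
    [0.2, -0.15, 0],
    [0.25, -0.15, 0],
    [0.2, -0.15, 0],
    [0, 0, 0],
    [0, 0, 0],
    [0, 0, 0],
  ],
  spin=[0, 0, 0, 0, 0, 0, 0, 0],
  hand=0.65,
)

```text
time: 8.25
tool_pos: [410.2, -56.1, 274.2]
tcp_rot: [3.141, -0.001, -3.141]
contact_force: [-0.3, 0.2, -0.7]
grip_width: 75.8
finger_force: 0.0
```

```bash
python3 - <<'E'
from h import *
c=cap('top','top2.png');cv2.imwrite('pics/b.png',cv2.resize(c['frame'][130:270,180:330],None,fx=4,fy=4,interpolation=cv2.INTER_CUBIC))
print(monitor.get_obs()['joint_positions'])
E
```

```text
[-3.21564792e-01  9.70349614e-02  1.71094714e+00  2.54076425e-04
  1.33429621e+00 -1.89346098e+00]
```

View pics/b.png

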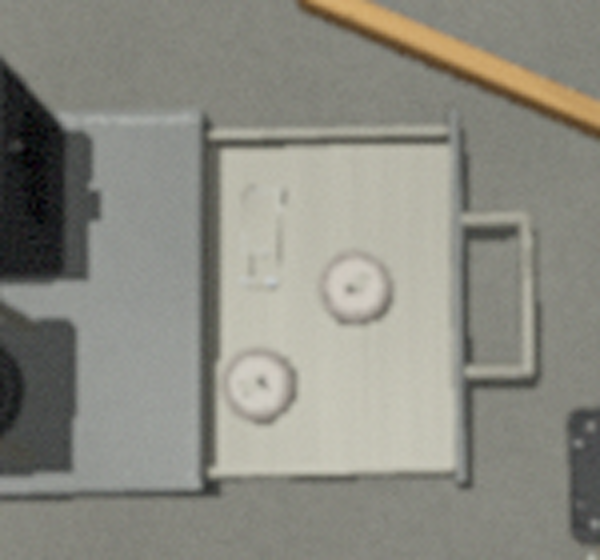

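The crop shows the cans at about (356,288) and (260,386), with the opener at (263,238) in the rear row, far side. Now I'll measure the cans.

```bash
python3 - <<'E'
from h import *
c=cap('top');f=c['frame'][130:270,180:330]
b=cv2.cvtColor(cv2.resize(f,None,fx=4,fy=4,interpolation=cv2.INTER_CUBIC),cv2.COLOR_BGR2GRAY)
h=cv2.HoughCircles(b,cv2.HOUGH_GRADIENT,1,60,param1=80,param2=15,minRadius=30,maxRadius=42)
for x,y,r in h[0]:
    uv=[(x+.5)/4-.5+180,(y+.5)/4-.5+130];e=[uv[0]+r/4,uv[1]]
    P=ray(c,[uv,e],36);print(x,y,r,P[0].round(1),'R',np.linalg.norm(P[1]-P[0]).round(1))
# tote: rim corners by lines on its inside + floor
uv=np.array([[361,160],[457,148],[470,232],[374,245]]);P=ray(c,uv,70);print(P[:,:2].round(0),P.mean(0))
g=c['frame'][140:255,350:480];cv2.imwrite('pics/c.png',cv2.resize(g,None,fx=5,fy=5,interpolation=cv2.INTER_CUBIC))
E
```

```text
256.5 384.5 40.2 [502.5 247.6  36. ] R 28.8
360.5 290.5 33.1 [568.9 172.2  36. ] R 23.9
[[ 680.  -93.]
 [ 709. -373.]
 [ 465. -393.]
 [ 435. -120.]] [ 572.29586101 -244.57943032   70.        ]
```

View pics/c.png

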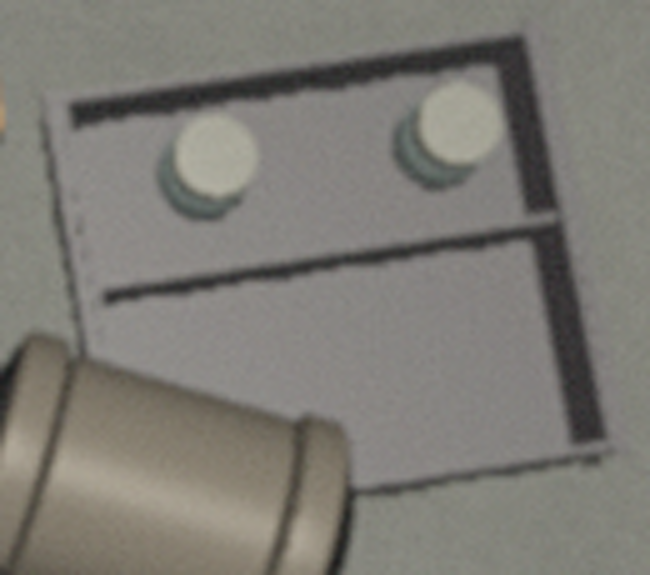

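The tote has yaw of about 6°, and its empty half is clear. Its centre works out near (518,-252). Next I'll turn the tool and move over the front can.

Request:
servo_tool(
  linear=[
    [0, 0, 0],
    [0, 0, 0],
    [0, 0, 0],
    [0, 0, 0],
    [0, 0, 0],
    [0, 0, 0],
    [0, 0, 0],
    [0, 0, 0],
  ],
  spin=[0.115, 0.115, 0.115, 0.115, 0.115, 0.115, 0.115, 0.115],
  hand=0.55,
)

```text
time: 9.35
tool_pos: [410.0, -56.1, 274.5]
tcp_rot: [-3.141, -0.0, 1.691]
contact_force: [-0.0, -0.4, 0.3]
grip_width: 71.5
finger_force: 0.0
```

Request:
servo_tool(
  linear=[
    [0, 0, 0],
    [0.19, 0.134, 0],
    [0.19, 0.134, 0.1],
    [0.19, 0.134, 0.1],
    [0.19, 0.134, 0.1],
    [0.19, 0.134, 0.1],
    [0.19, 0.134, 0.1],
    [0, 0, 0],
  ],
  spin=[0.08, 0, 0, 0, 0, 0, 0, 0],
)

```text
time: 10.35
tool_pos: [570.3, 174.4, 171.4]
tcp_rot: [-3.137, 0.0, 1.575]
contact_force: [-0.4, 0.3, -0.0]
grip_width: 71.3
finger_force: 0.0
```

```bash
python3 - <<'E'
from h import *
c=cap('wrist','w2.png');o=monitor.get_obs();print(o['tool_pos'],o['tcp_rot'])
T=np.array(c['world_to_cam']);print(-T[:3,:3].T@T[:3,3])
print(proj(c,[[571,175,36],[501.5,245,36],[571,175,12]]))
E
```

```text
[570.06287955 172.99539233 172.70633876] [-3.13846451e+00  5.52459813e-04  1.57355864e+00]
[571.44288014 240.30177393 329.62827513]
[[322.94141696 191.04317109]
 [255.93837102 124.51131656]
 [322.99434577 186.59535211]]
```

View pics/w2.png

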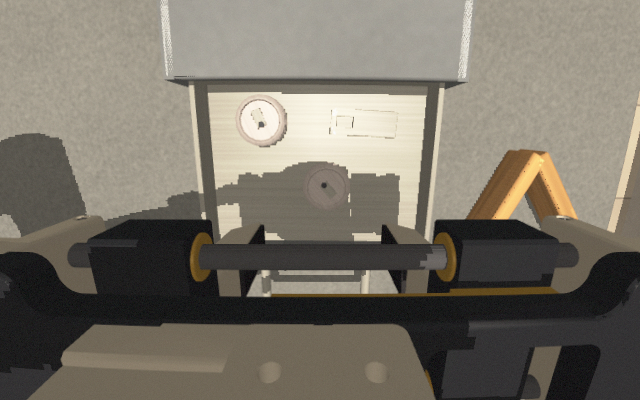

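The wrist view shows the front can centred at about (325,187), the rear can at (262,121), and the opener at (363,123). I'll turn those into world points.

```bash
python3 - <<'E'
from h import *
c=cap('wrist')
print(ray(c,[[325,187],[262,121],[304,187],[346,187],[237,121],[287,121],[208,160],[430,160]],30).round(1))
t=cap('top');print(ray(t,[[(356.5)/4-.5+180,288.5/4-.5+130],[260.5/4+179.5,386.5/4+129.5]],36).round(1))
print(ray(t,[[414.5,192.7]],60).round(1))
E
```

```text
[[573.1 176.5  30. ]
 [506.3 247.3  30. ]
 [549.8 176.4  30. ]
 [596.5 176.6  30. ]
 [479.8 247.4  30. ]
 [532.8 247.3  30. ]
 [445.  206.2  30. ]
 [687.5 207.1  30. ]]
[[570.8 175.4  36. ]
 [501.3 245.1  36. ]]
[[ 582.7 -244.2   60. ]]
```

Request:
servo_tool(
  linear=[
    [0.01, 0.008, 0.1],
    [0, 0, 0.2],
    [0, 0, 0.2],
    [0, 0, 0.15],
    [0, 0, 0.08],
    [0, 0, 0.04],
    [0, 0, 0],
    [0, 0, 0],
  ],
  spin=[0, 0, 0, 0, 0, 0, 0, 0],
)

```text
time: 11.5
tool_pos: [572.8, 173.5, 21.9]
tcp_rot: [3.139, -0.0, 1.571]
contact_force: [0.3, 0.8, 0.5]
grip_width: 71.1
finger_force: 0.0
```

Request:
servo_tool(
  linear=[
    [0, 0, 0],
    [0, 0, 0],
    [0, 0, 0],
    [0, 0, 0],
    [0, 0, 0],
    [0, 0, 0],
    [0, 0, 0],
    [0, 0, 0],
  ],
  spin=[0, 0, 0, 0, 0, 0, 0, 0],
  hand=-1,
)

```text
time: 12.5
tool_pos: [572.2, 173.5, 21.1]
tcp_rot: [3.141, -0.0, 1.571]
contact_force: [-0.2, -0.1, 4.6]
grip_width: 53.0
finger_force: 30.0
```

Request:
servo_tool(
  linear=[
    [0, 0, -0.05],
    [0, 0, -0.15],
    [0, 0, -0.25],
    [0, 0, -0.25],
    [0, 0, -0.1],
    [-0.1, 0, 0],
    [-0.2, 0, 0],
    [-0.2, 0, 0],
  ],
  spin=[0, 0, 0, 0, 0, 0, 0, 0],
)

```text
time: 13.5
tool_pos: [570.7, 71.3, 178.9]
tcp_rot: [-3.138, 0.0, 1.571]
contact_force: [0.1, -0.1, -0.8]
grip_width: 53.4
finger_force: 30.0
```

Request:
servo_tool(
  linear=[
    [-0.24, -0.05, 0],
    [-0.24, -0.05, 0],
    [-0.24, -0.05, 0],
    [-0.24, -0.05, 0],
    [-0.24, -0.05, 0],
    [-0.13, -0.05, 0],
    [0, 0, 0],
    [0, 0, 0],
  ],
  spin=[0, 0, 0, 0, 0, 0, 0, 0],
)

```text
time: 14.5
tool_pos: [511.2, -192.3, 179.7]
tcp_rot: [-3.14, -0.001, 1.57]
contact_force: [0.1, -0.2, 0.1]
grip_width: 53.5
finger_force: 30.0
```

Request:
servo_tool(
  linear=[
    [0, 0, 0.15],
    [0, 0, 0.2],
    [0, 0, 0.2],
    [0, 0, 0.15],
    [0, 0, 0.08],
    [0, 0, 0.03],
    [0, 0, 0],
    [0, 0, 0],
  ],
  spin=[0, 0, 0, 0, 0, 0, 0, 0],
)

```text
time: 15.5
tool_pos: [512.6, -192.8, 19.8]
tcp_rot: [3.14, 0.001, 1.571]
contact_force: [-0.5, 0.8, -0.3]
grip_width: 53.3
finger_force: 30.0
```

Request:
servo_tool(
  linear=[
    [0, 0, 0.01],
    [0, 0, 0.01],
    [0, 0, 0.005],
    [0, 0, 0],
    [0, 0, 0],
    [0, 0, 0],
    [0, 0, 0],
    [0, 0, 0],
  ],
  spin=[0, 0, 0, 0, 0, 0, 0, 0],
)

```text
time: 16.5
tool_pos: [511.9, -192.6, 14.1]
tcp_rot: [3.141, 0.0, 1.571]
contact_force: [-2.5, 0.2, 5.7]
grip_width: 53.1
finger_force: 30.0
```

Request:
servo_tool(
  linear=[
    [0, 0, 0],
    [0, 0, 0],
    [0, 0, 0],
    [0, 0, 0],
    [0, 0, -0.1],
    [0, 0, -0.25],
    [0, 0, -0.25],
    [0, 0, -0.25],
  ],
  spin=[0, 0, 0, 0, 0, 0, 0, 0],
  hand=0.45,
)

```text
time: 17.5
tool_pos: [511.7, -192.4, 185.3]
tcp_rot: [-3.142, -0.0, 1.571]
contact_force: [0.4, -1.1, -0.9]
grip_width: 66.9
finger_force: 0.0
```

Request:
servo_tool(
  linear=[
    [0.2, 0, 0],
    [0.28, 0, 0],
    [0.28, 0, 0],
    [0.28, 0, 0],
    [0.28, -0.01, 0],
    [0.28, -0.01, 0],
    [0.28, -0.01, 0],
    [0.28, -0.01, 0],
  ],
  spin=[0, 0, 0, 0, 0, 0, 0, 0],
  hand=0.52,
)

```text
time: 18.5
tool_pos: [503.7, 241.3, 183.8]
tcp_rot: [3.141, -0.0, 1.571]
contact_force: [1.1, -0.6, 0.3]
grip_width: 69.7
finger_force: 0.0
```

Request:
servo_tool(
  linear=[
    [0, 0, 0],
    [0, 0, 0],
    [0, 0, 0],
    [0, 0, 0],
    [0, 0, 0],
    [0, 0, 0],
    [0, 0, 0],
    [0, 0, 0],
  ],
  spin=[0, 0, 0, 0, 0, 0, 0, 0],
)

```text
time: 19.5
tool_pos: [504.0, 239.5, 183.7]
tcp_rot: [3.142, -0.0, 1.571]
contact_force: [0.7, -0.4, -0.1]
grip_width: 69.5
finger_force: 0.0
```

```bash
python3 - <<'E'
from h import *
c=cap('wrist','w3.png');o=monitor.get_obs();print(o['tool_pos'])
t=cap('top');a=cv2.resize(t['frame'][140:255,350:480],(525,465),interpolation=cv2.INTER_CUBIC)
w=cv2.resize(c['frame'],(640,400))[0:300,150:420]
im=np.zeros((465,800,3),np.uint8);im[:,:525]=a;im[:300,530:800]=w;cv2.imwrite('pics/d.png',im)
E
```

```text
[503.97050736 239.48999985 183.71940184]
```

View pics/d.png

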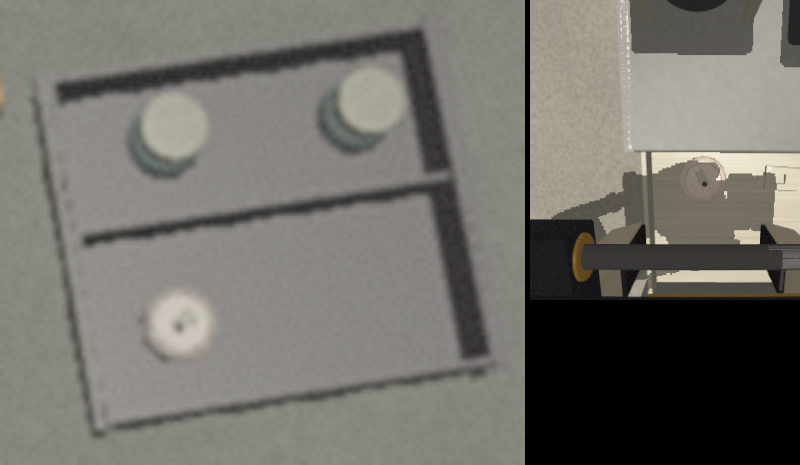

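The first can lies flat in the near half and the jars are unmoved. The second can shows in the wrist view at column 323, centred between the fingers. I'll grasp it.

Request:
servo_tool(
  linear=[
    [0.033, 0, 0.1],
    [0, 0, 0.2],
    [0, 0, 0.2],
    [0, 0, 0.18],
    [0, 0, 0.1],
    [0, 0, 0.04],
    [0, 0, 0],
    [0, 0, 0],
  ],
  spin=[0, 0, 0, 0, 0, 0, 0, 0],
)

```text
time: 20.6
tool_pos: [504.7, 246.3, 20.8]
tcp_rot: [3.14, -0.001, 1.571]
contact_force: [-0.0, -0.1, -0.6]
grip_width: 69.7
finger_force: 0.0
```

Request:
servo_tool(
  linear=[
    [0, 0, 0],
    [0, 0, 0],
    [0, 0, 0],
    [0, 0, 0],
    [0, 0, 0],
    [0, 0, 0],
    [0, 0, 0],
    [0, 0, 0],
  ],
  spin=[0, 0, 0, 0, 0, 0, 0, 0],
  hand=-1,
)

```text
time: 21.6
tool_pos: [504.3, 246.2, 20.2]
tcp_rot: [3.141, -0.0, 1.571]
contact_force: [-1.2, -0.4, 6.2]
grip_width: 53.2
finger_force: 30.0
```

Request:
servo_tool(
  linear=[
    [0, 0, -0.05],
    [0, 0, -0.15],
    [0, 0, -0.25],
    [0, 0, -0.25],
    [0, 0, -0.1],
    [-0.2, 0, 0],
    [-0.27, 0, 0],
    [-0.27, 0, 0],
  ],
  spin=[0, 0, 0, 0, 0, 0, 0, 0],
)

```text
time: 22.6
tool_pos: [503.6, 96.8, 180.1]
tcp_rot: [3.141, -0.0, 1.572]
contact_force: [0.9, 0.4, -0.9]
grip_width: 53.4
finger_force: 30.0
```

Request:
servo_tool(
  linear=[
    [-0.27, 0, 0],
    [-0.27, 0, 0],
    [-0.27, 0.02, 0],
    [-0.27, 0.02, 0],
    [-0.27, 0.02, 0],
    [-0.27, 0.02, 0],
    [-0.27, 0.02, 0],
    [-0.16, 0, 0],
  ],
  spin=[0, 0, 0, 0, 0, 0, 0, 0],
)

```text
time: 23.6
tool_pos: [523.5, -314.5, 179.7]
tcp_rot: [-3.142, 0.0, 1.569]
contact_force: [0.6, -0.3, 0.1]
grip_width: 53.3
finger_force: 30.0
```

Request:
servo_tool(
  linear=[
    [0, 0, 0],
    [0, 0, 0],
    [0, 0, 0.1],
    [0, 0, 0.15],
    [0, 0, 0.15],
    [0, 0, 0.15],
    [0, 0, 0],
    [0, 0, 0],
  ],
  spin=[0, 0, 0, 0, 0, 0, 0, 0],
)

```text
time: 24.6
tool_pos: [524.7, -311.6, 71.1]
tcp_rot: [3.14, 0.001, 1.572]
contact_force: [0.4, -0.3, 0.7]
grip_width: 53.5
finger_force: 30.0
```

Down 57 mm to about 14, then release.

Request:
servo_tool(
  linear=[
    [0, 0, 0.1],
    [0, 0, 0.1],
    [0, 0, 0.05],
    [0, 0, 0.02],
    [0, 0, 0.01],
    [0, 0, 0.005],
    [0, 0, 0],
    [0, 0, 0],
  ],
  spin=[0, 0, 0, 0, 0, 0, 0, 0],
)

```text
time: 25.6
tool_pos: [524.3, -312.2, 13.3]
tcp_rot: [3.141, 0.001, 1.571]
contact_force: [0.7, 0.2, 3.6]
grip_width: 53.5
finger_force: 30.0
```

Request:
servo_tool(
  linear=[
    [0, 0, 0],
    [0, 0, 0],
    [0, 0, 0],
    [0, 0, 0],
    [0, 0, -0.1],
    [0, 0, -0.25],
    [0, 0, -0.25],
    [0, 0, -0.25],
  ],
  spin=[0, 0, 0, 0, 0, 0, 0, 0],
  hand=0.45,
)

```text
time: 26.6
tool_pos: [523.7, -311.8, 184.2]
tcp_rot: [-3.141, -0.0, 1.571]
contact_force: [1.0, -0.9, -0.6]
grip_width: 66.4
finger_force: 0.0
```

Both cans are down. I'll shut the gripper, go in front of the handle and push the tray home with the fingers.

Request:
servo_tool(
  linear=[
    [0.2, 0.03, 0],
    [0.27, 0.03, 0],
    [0.27, 0.03, 0],
    [0.27, 0.03, 0],
    [0.27, 0.03, 0],
    [0.23, 0.03, 0],
    [0.1, 0, 0],
    [0, 0, 0],
  ],
  spin=[0, 0, 0, 0, 0, 0, 0, 0],
  hand=-1,
)

```text
time: 27.6
tool_pos: [559.8, 10.7, 182.7]
tcp_rot: [-3.141, 0.0, 1.573]
contact_force: [0.7, -0.3, -0.2]
grip_width: 0.3
finger_force: 0.0
```

Request:
servo_tool(
  linear=[
    [0, 0, 0.1],
    [0, 0, 0.15],
    [0, 0, 0.2],
    [0, 0, 0.15],
    [0, 0, 0.1],
    [0, 0, 0.03],
    [0, 0, 0],
    [0, 0, 0],
  ],
  spin=[0, 0, 0, 0, 0, 0, 0, 0],
)

```text
time: 28.6
tool_pos: [560.6, 9.5, 37.7]
tcp_rot: [3.14, 0.0, 1.57]
contact_force: [0.2, 0.0, 0.7]
grip_width: 0.4
finger_force: 0.0
```

```bash
python3 - <<'E'
from h import *
o=monitor.get_obs();print(o['tool_pos'])
t=cap('top');cv2.imwrite('pics/e.png',cv2.resize(t['frame'][125:255,180:480],(780,338),interpolation=cv2.INTER_CUBIC))
E
```

```text
[560.64554823   9.51493016  37.70936573]
```

View pics/e.png

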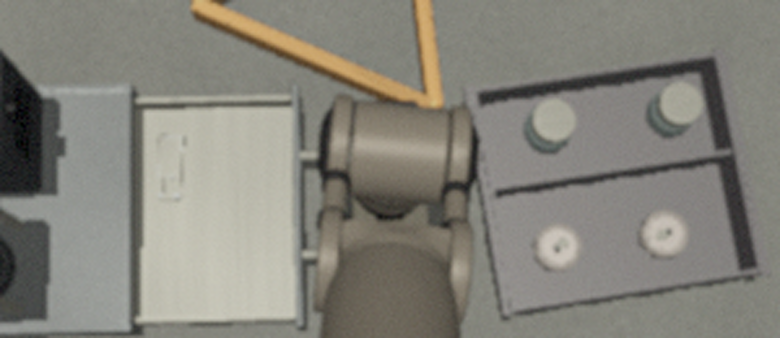

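Both cans lie flat side by side at (557,246) and (663,233), and the opener is still in the tray. I'll push gently.

Request:
servo_tool(
  linear=[
    [0.06, 0, 0],
    [0.08, 0, 0],
    [0.08, 0, 0],
    [0.1, 0, 0],
    [0.1, 0, 0],
    [0.1, 0, 0],
    [0.1, 0, 0],
    [0.1, 0, 0],
  ],
  spin=[0, 0, 0, 0, 0, 0, 0, 0],
)

```text
time: 29.65
tool_pos: [560.0, 155.4, 36.7]
tcp_rot: [3.142, -0.0, 1.571]
contact_force: [2.1, -3.0, 0.9]
grip_width: 0.5
finger_force: 1.4
```

Request:
servo_tool(
  linear=[
    [0.08, 0, 0],
    [0.06, 0, 0],
    [0.05, 0, 0],
    [0.03, 0, 0],
    [0.02, 0, 0],
    [0.01, 0, 0],
    [0, 0, 0],
    [0, 0, 0],
  ],
  spin=[0, 0, 0, 0, 0, 0, 0, 0],
)

```text
time: 30.65
tool_pos: [559.8, 204.0, 36.7]
tcp_rot: [-3.141, -0.0, 1.57]
contact_force: [-0.5, 0.0, -0.2]
grip_width: 0.4
finger_force: 0.0
```

Request:
servo_tool(
  linear=[
    [0.01, 0, 0],
    [0.01, 0, 0],
    [0.01, 0, 0],
    [0.01, 0, 0],
    [0, 0, 0],
    [0, 0, 0],
    [0, 0, 0],
    [0, 0, 0],
  ],
  spin=[0, 0, 0, 0, 0, 0, 0, 0],
)

```text
time: 31.65
tool_pos: [560.1, 212.1, 36.8]
tcp_rot: [3.141, -0.0, 1.571]
contact_force: [0.6, 0.4, 0.0]
grip_width: 0.3
finger_force: 0.0
```

```bash
python3 - <<'E'
from h import *
c=cap('top');g=cv2.cvtColor(c['frame'],cv2.COLOR_BGR2GRAY).astype(int)
print(g[[166,172,240,246],222:242]); print(monitor.get_obs()['contact_force'])
E
```

```text
[[145 144 145 145 147 148 146 132 106 120 142 123  76  55  64  86 112 113
  102  87]
 [112 110 108 106 105 104 111 113 113 113 117 113 117 118 122 119 117 121
  124 124]
 [145 138 147 150 147 145 143 135 118  96  89  99 100 103  98 102 105 104
  106 107]
 [160 154 134 121 124 124 126 118 101  89  91  99 102 102 101 105 104 105
  110 108]]
[ 0.40309902  0.02753657 -0.05949112]
```

Request:
servo_tool(
  linear=[
    [0.01, 0, 0],
    [0.01, 0, 0],
    [0.01, 0, 0],
    [0.005, 0, 0],
    [0, 0, 0],
    [0, 0, 0],
    [0, 0, 0],
    [0, 0, 0],
  ],
  spin=[0, 0, 0, 0, 0, 0, 0, 0],
)

```text
time: 32.7
tool_pos: [560.0, 216.5, 36.8]
tcp_rot: [-3.141, 0.004, 1.571]
contact_force: [0.6, -12.5, 2.9]
grip_width: 0.4
finger_force: 6.2
```

Force rose to 12.5 N, so the tray is at its stop. I'll back off, lift and check.

Request:
servo_tool(
  linear=[
    [-0.03, 0, 0],
    [-0.1, 0, 0],
    [-0.15, 0, 0],
    [-0.15, 0, -0.1],
    [0, 0, -0.25],
    [0, 0, -0.25],
    [0, 0, -0.2],
    [0, 0, 0],
  ],
  spin=[0, 0, 0, 0, 0, 0, 0, 0],
)

```text
time: 33.7
tool_pos: [561.7, 132.6, 200.3]
tcp_rot: [3.134, -0.001, 1.57]
contact_force: [-0.1, 0.5, -0.5]
grip_width: 0.4
finger_force: 0.0
```

Request:
servo_tool(
  linear=[
    [-0.2, -0.1, 0],
    [-0.2, -0.2, 0],
    [-0.15, -0.2, 0],
    [0, -0.15, 0],
    [0, 0, 0],
    [0, 0, 0],
    [0, 0, 0],
    [0, 0, 0],
  ],
  spin=[0, 0, 0, 0, 0, 0, 0, 0],
)

```text
time: 34.7
tool_pos: [430.4, 23.2, 196.4]
tcp_rot: [-3.141, -0.0, 1.571]
contact_force: [-0.2, -0.3, -0.5]
grip_width: 0.5
finger_force: 0.0
```

```bash
python3 - <<'E'
from h import *
c=cap('top');cv2.imwrite('pics/f.png',cv2.resize(c['frame'][125:265,180:480],(780,364),interpolation=cv2.INTER_CUBIC))
g=cv2.cvtColor(c['frame'],cv2.COLOR_BGR2GRAY).astype(float)
w=np.clip(g[188:222,243:252]-140,0,None);print(ray(c,[[((w*np.arange(243,252)).sum()/w.sum()),204.5]],58))
E
```

```text
[[560.41270976 231.88392152  58.        ]]
```

View pics/f.png

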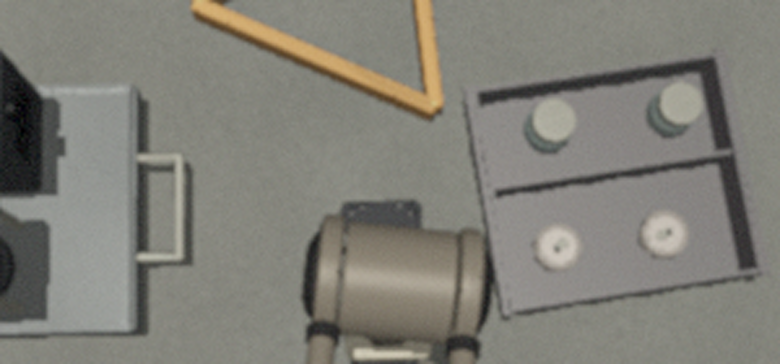

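The tray is flush with the base, the handle bar is at y = 232, and both cans are flat in the near half. The jars haven't moved and the arm is clear, so I'll hand the job in.

```bash
python3 -c "
from plant import workorder
print(workorder.close_job())"
```

```text
the job is handed in; nothing more can be done
None
```

I handed the job in at about 35 s: both cans lie flat side by side in the tote's empty half, the tray was pushed to its stop with the opener in it when last seen before closing, and the jars did not move; the judge returned no verdict.

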